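# Lay out the brass window fittings in the caddy

## Robot

A 6-joint arm with a two-finger parallel gripper is mounted at the origin on the work surface. World frame = base frame: x ahead of the robot, y to its left, z up, the work surface at z = 0. Lengths are in m, angles in rad, forces in N, time in s.
With the tool pointing down it reaches from about 0.325 to 0.85 m from the base axis. Payload 4.4 kg.
Tool frame: the origin (TCP) lies midway between the tips of the shut fingers; the grasp point (between the pads) lies 19 mm behind it; x points along the fingers, z is the direction in which the jaws open and shut, and the axes are right-handed (so a half turn about x gives the same grasp; the last joint's range is limited). The gripper opens to 94 mm and grips with 3 to 60 N. Pads are 16 mm wide; open, the fingers measure 119 mm over their backs; the gripper's body (75 mm by 177 mm) begins 78 mm behind the grasp point.
Start: joints at [1.129, 0.207, 1.542, -0, 1.393, -0.15], TCP at [0.165, 0.551, 0.205] pointing down, gripper open.
Joint ranges: [-2.73, 2.73], [-0.86, 2.22], [0.23, 2.46], [-1.11, 4.25], [0.08, 2.63], [-2.82, 2.82]. Speed limits (rad/s): [2.79, 2.79, 3.14, 3.14, 3.14, 3.14].

## Interface

Orientations are given as a unit quaternion [x, y, z, w].
In Python, from bench import * gives the robot as it stands.
- The arm moves only by the tool send_rows, never from a script. Its arguments are lists of equal length, an entry for each row: "gripper": the opening in per cent of the stroke, from 0 (shut) to 100 (fully open); "offset": the shift along the tool's x, y, z in m, a list of three; "yaw": the turn about the tool's x in rad. In form: {"gripper": [gripper, ...], "offset": [[dx, dy, dz], ...], "yaw": [yaw, ...]}. A call has 1 to 12 rows; each row shifts and turns the commanded pose from where the row before left it, along the tool's axes as they then stand; what a row does not reach is not made up. A row lasts 1/8 s, in which the tool goes at most 62.5 mm and 10.7 degrees, less where a joint would pass 70% of its speed; a pose out of reach is approached as far as the arm can. A call with a gripper value outside its range is refused whole. The fingers move at their own pace and stop on an object; "newtons" is the grip in N (left out, the last holds). Time passes only in rows, so rows that do not move let the fingers close. It gives the time, the measured TCP pose, the force and the opening at its end, in the units of the state.
- read_state(): the state, without advancing time (a new reading comes with each control period).
- grab_frame(name): name is "side" or "top"; returns a dict with "image" (400x640x3 uint8, red, green, blue), "z_map" (400x640 float32, m along the optical axis (not along the pixel's ray), 0 where there is no reading), "fx", "fy", "cx", "cy" (pixels), "dist_coeffs" ([k1, k2, p1, p2, k3] as OpenCV has them; the pictures are not rectified), "world_to_cam" (4x4, takes a point from world to camera coordinates). Camera axes: x right, y up, looking along -z (the intrinsics and any distortion apply to the point x, -y, -z); pixel columns grow to the right and rows downward; lengths in m; the calibration is good to about 2 mm. A picture is of the moment at which its call begins.
- hand_in(): hands the job in, once; it reports no verdict.
The state is a dict: "time": time; "qpos": joint angles; "joint_velocities": joint speeds; "effort": joint torques, N m; "position": TCP position; "orientation": TCP orientation; "wrist_force": force on the tool from outside, world axes, zero at the start; "moment": the same for the moment, N m; "width": finger opening in m.
Only numpy, scipy, OpenCV 4.12 (cv2) and the standard library are available. Lean on these libraries where they do the work, as an engineer would, in place of code of your own. Each camera call takes 0.05 s, during which the arm holds its last target.

## Task

Gather the four brass window fittings lying about the bench into the wooden caddy, setting each one down upright, centred and square on the white outline of its own shape: the round knob, the bow handle, the folded hinge and the square-footed thumb turn. A half turn (a quarter turn for the square thumb turn) does not matter, nor does the order. Leave the black knob and the black bow handle where they are: they belong to another window.

Things in the scene. Friction and masses are not known exactly. Their poses are not given: they have to be found in the camera images.
- brass_knob: Brass round window knob: flat round foot 40 mm across and 5 mm thick, neck 18 mm across, round head 34 mm across (widest from 19 to 31 mm up), 36 mm high, standing on its foot. Origin: centre of the underside; z up.
- brass_pull: Brass bow handle (pull): two round feet 22 mm across and 60 mm apart, thin posts 11 mm across, and on them a straight bar 82 mm long, 12 mm wide and 12 mm thick (22 to 34 mm above the underside), standing on its feet. Origin: centre of the underside; z up. x runs along the bar.
- brass_hinge: Brass butt hinge, folded shut and lying flat: 70 mm long, 34 mm wide, two 5 mm leaves 12 mm thick together, with a 14 mm thick barrel along one long edge (the +y side). Origin: centre of the 70 x 34 mm underside; x runs along its length, z up.
- brass_turn: Brass thumb turn: square foot 44 mm wide and 6 mm thick, thin neck 12 mm across, and on it an upright wing 36 mm long, 12 mm wide, from 16 to 38 mm above the underside, standing on its foot. Origin: centre of the underside; z up. x runs along the wing, parallel to a side of the foot.
- black_knob: Look-alike, to be left alone: black round window knob: flat round foot 40 mm across and 5 mm thick, neck 18 mm across, round head 34 mm across (widest from 19 to 31 mm up), 36 mm high, standing on its foot. Origin: centre of the underside; z up.
- black_pull: Look-alike, to be left alone: black bow handle (pull): two round feet 22 mm across and 60 mm apart, thin posts 11 mm across, and on them a straight bar 82 mm long, 12 mm wide and 12 mm thick (22 to 34 mm above the underside), standing on its feet. Origin: centre of the underside; z up. x runs along the bar.
- bay_knob: Bay for the brass knob: blue liner, white disc outline 46 mm across at its centre. Liner 102 mm square, 3 mm thick, in a fixed 2 x 2 wooden caddy (bays 110 mm apart, order varies). Origin: centre of the liner's underside, 5 mm above the bench; x, y parallel to the walls, which are 6 mm thick, 52 mm from the centre, and rise 12 mm above the liner.
- bay_pull: Bay for the brass bow handle: green liner, white outline (86 x 16 mm bar, two 27 mm discs) at its centre, long way along x. Liner 102 mm square, 3 mm thick, in a fixed 2 x 2 wooden caddy (bays 110 mm apart, order varies). Origin: centre of the liner's underside, 5 mm above the bench; x, y parallel to the walls, which are 6 mm thick, 52 mm from the centre, and rise 12 mm above the liner.
- bay_hinge: Bay for the brass hinge: red liner, white 76 x 40 mm rectangle at its centre, long way along x. Liner 102 mm square, 3 mm thick, in a fixed 2 x 2 wooden caddy (bays 110 mm apart, order varies). Origin: centre of the liner's underside, 5 mm above the bench; x, y parallel to the walls, which are 6 mm thick, 52 mm from the centre, and rise 12 mm above the liner.
- bay_turn: Bay for the brass thumb turn: black liner, white 50 mm square at its centre, sides along x and y. Liner 102 mm square, 3 mm thick, in a fixed 2 x 2 wooden caddy (bays 110 mm apart, order varies). Origin: centre of the liner's underside, 5 mm above the bench; x, y parallel to the walls, which are 6 mm thick, 52 mm from the centre, and rise 12 mm above the liner.
Mind the look-alikes: they are no part of the job. Leave any blue, red or turquoise look-alike of the brass_knob alone.

How it is judged:
At the end, for the whole second after the job is handed in: Each brass fitting rests upright (0.1 rad) on the liner of its own bay, centre within 15 mm of the bay's; bow handle and hinge along their outlines (0.26 rad, either way round), thumb turn square (0.26 rad, any quarter turn); both black look-alikes within 15 mm of their start (horizontal distance between brass_knob and bay_knob below 0.015 m and z of brass_knob in the frame of bay_knob below 0.008 m and angle between each of brass_knob, brass_pull, brass_hinge, brass_turn's own z axis and vertical below 0.1 rad and linear speed of each of brass_knob, brass_pull, brass_hinge, brass_turn below 0.02 m/s and horizontal distance between brass_pull and bay_pull below 0.015 m and z of brass_pull in the frame of bay_pull below 0.008 m and angle between the x axis of brass_pull and the x axis of bay_pull, either way round below 0.26 rad and horizontal distance between brass_hinge and bay_hinge below 0.015 m and z of brass_hinge in the frame of bay_hinge below 0.008 m and angle between the x axis of brass_hinge and the x axis of bay_hinge, either way round below 0.26 rad and horizontal distance between brass_turn and bay_turn below 0.015 m and z of brass_turn in the frame of bay_turn below 0.008 m and (angle between the x axis of brass_turn and the x axis of bay_turn, either way round below 0.26 rad or angle between the x axis of brass_turn and the y axis of bay_turn, either way round below 0.26 rad) and distance of each of black_knob, black_pull from where it was at the start of the episode below 0.015 m); the robot touches nothing.
It fails at once if The black knob is moved (distance of black_knob from where it was at the start of the episode above 0.02 m).
It fails at once if The black bow handle is moved (distance of black_pull from where it was at the start of the episode above 0.02 m).
It also fails if it takes over 112 s, if anything falls off the work surface, if the arm or the gripper's body presses on something with over 40 N, if the wrist force passes 120 N, or if a joint passes its speed limit or range.

## Working session

There is one attempt and no reset: what is moved stays moved. The work goes in short steps, Python scripts to look and compute and a tool call to move; the robot and the scene stay as the last step left them, time stands still between calls to the robot, and variables do not carry over. Pictures are saved under pics/ and viewed, and the job is handed in when it is done.

Besides the shell and the picture viewer there is one more tool, called after "Emit:" by a JSON object that holds its "op" and its "data". send_rows: Moves the arm, as the interface text tells. Its arguments: {"type":"object","properties":{"gripper":{"type":"array","items":{"type":"number"}},"offset":{"type":"array","items":{"type":"array","items":{"type":"number"}}},"yaw":{"type":"array","items":{"type":"number"}},"newtons":{"type":"number"}},"required":["gripper","offset","yaw"]}

```bash
ls; mkdir -p pics
cat > h.py <<'E'
from bench import *
import numpy as np, cv2
def px2w(f,u,v,z=None):
    """pixel -> world using plane z (world) or depth map"""
    K=np.array([[f['fx'],0,f['cx']],[0,f['fy'],f['cy']],[0,0,1]])
    p=cv2.undistortPoints(np.array([[[float(u),float(v)]]]),K,np.array(f['dist_coeffs'],float))[0,0]
    T=np.linalg.inv(np.array(f['world_to_cam']))
    d=np.array([p[0],-p[1],-1.0])
    if z is None:
        return (T@np.r_[d*f['z_map'][int(round(v)),int(round(u))],1])[:3]
    o=T[:3,3]; r=T[:3,:3]@d
    return o+r*(z-o[2])/r[2]
def save(n,im,s=1):
    if s!=1: im=cv2.resize(im,None,fx=s,fy=s,interpolation=cv2.INTER_CUBIC)
    cv2.imwrite('pics/'+n,im[:,:,::-1])
E
python3 - <<'E'
from h import *
for n in('top','side'):
    f=grab_frame(n); save(n+'0.png',f['image']); np.savez(n+'0.npz',**{k:np.array(v) for k,v in f.items()})
    print(n,f['fx'],f['cx'],f['dist_coeffs'],np.round(np.linalg.inv(f['world_to_cam']),3).tolist())
s=read_state();print(s)
E
```

```text
pics
top 390.3712732394356 313.8986456666783 [-0.05948247  0.          0.          0.          0.        ] [[-0.026, 0.994, -0.108, 0.416], [-1.0, -0.028, -0.01, -0.012], [-0.012, 0.108, 0.994, 1.013], [0.0, 0.0, 0.0, 1.0]]
side 459.6985117119085 322.94126489871695 [-0.0473968  0.         0.         0.         0.       ] [[0.879, 0.266, -0.396, 0.057], [-0.477, 0.465, -0.746, -0.907], [-0.015, 0.845, 0.535, 0.672], [0.0, 0.0, 0.0, 1.0]]
{'time': 0.1, 'qpos': array([ 1.12945810e+00,  2.07357867e-01,  1.54278945e+00, -7.17903425e-07,
        1.39351693e+00, -1.50483388e-01]), 'joint_velocities': array([ 0.00045013, -0.00258816, -0.00326939,  0.00022641,  0.0009452 ,
        0.00094813]), 'effort': array([-6.13837574e-05, -3.71860456e+01, -2.82295990e+01,  7.01041496e-02,
        3.10884300e-02, -3.47614775e-05]), 'position': array([0.16458042, 0.55018217, 0.2044041 ]), 'orientation': array([-0.42260875,  0.56782567,  0.42191958,  0.56653307]), 'wrist_force': array([0.62196453, 0.17889302, 0.40626124]), 'moment': array([0.02718587, 0.00790914, 0.01359837]), 'width': 0.09428459434114955}
```

View pics/top0.png

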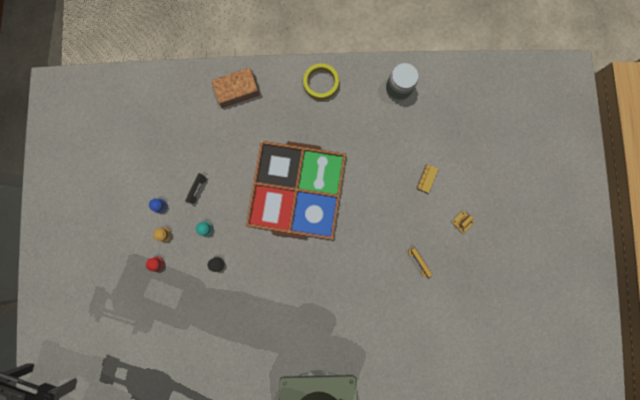

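View pics/side0.png

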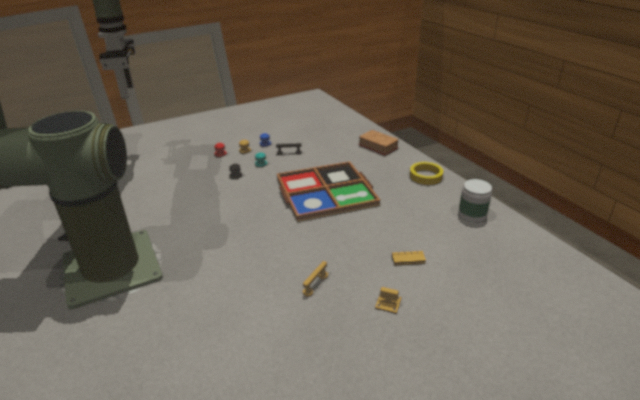

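Top view: the brass-coloured knob is at (161,234). It could be mistaken for the blue (157,205), turquoise (204,229), red (153,264) or black (216,264) knobs. The brass pull is at (420,262), with the black pull at (197,188) as its look-alike. The hinge is at (428,178) and the turn at (462,222). Bays: turn (279,167), pull (321,173), hinge (272,208), knob (315,214). Next I'll take close crops and measure.

Run:
```python
from h import *
f=dict(np.load('top0.npz')); im=f['image']
a=cv2.resize(im[170:280,130:240],None,fx=5,fy=5,interpolation=cv2.INTER_CUBIC)[:, :400]
b=cv2.resize(im[160:280,390:480],None,fx=4.5,fy=4.5,interpolation=cv2.INTER_CUBIC)
h=max(a.shape[0],b.shape[0]); o=np.zeros((h,a.shape[1]+b.shape[1],3),np.uint8);o[:a.shape[0],:a.shape[1]]=a;o[:b.shape[0],a.shape[1]:]=b
print(o.shape,a.shape); save('crop0.png',o[:600,:800])
hsv=cv2.cvtColor(im,cv2.COLOR_RGB2HSV)
m=cv2.inRange(hsv,(10,110,70),(30,255,255))
n,l,st,c=cv2.connectedComponentsWithStats(m)
for i in range(1,n):
    if st[i,4]>25:
        ys,xs=np.where(l==i); z=f['z_map'][ys,xs]
        P=np.array([px2w(f,x,y) for x,y in zip(xs,ys)])
        print(st[i].tolist(),np.round(c[i],1),'w@.03',np.round(px2w(f,*c[i],.03),4),'med',np.round(np.median(P,0),4),'zmax',P[:,2].max().round(3),cv2.minAreaRect(np.c_[xs,ys].astype(np.int32)))
# white outlines
m=cv2.inRange(hsv,(0,0,150),(180,60,255)); m[:140]=0;m[245:]=0;m[:,:240]=0;m[:,355:]=0
n,l,st,c=cv2.connectedComponentsWithStats(m)
for i in range(1,n):
    if st[i,4]>40:
        ys,xs=np.where(l==i)
        P=np.array([px2w(f,x,y,.008)[:2] for x,y in zip(xs,ys)])
        print('white',st[i].tolist(),np.round(P.mean(0),4),cv2.minAreaRect((P*1000).astype(np.float32)), 'zmap',px2w(f,*c[i])[2])
```

```text
(550, 805, 3) (550, 400, 3)
[605, 61, 35, 240, 4145] [628.2 148.7] w@.03 [ 0.6512 -0.8438  0.03  ] med [ 0.753  -1.1045 -0.2803] zmax 1.013 ((622.0, 180.5), (239.0, 34.0), 90.0)
[303, 63, 36, 36, 453] [321.3  80. ] w@.03 [ 0.8552 -0.0311  0.03  ] med [ 0.8627 -0.0341  0.0233] zmax 0.031 ((320.5, 80.5), (35.0, 35.0), 90.0)
[212, 68, 45, 36, 1002] [234.2  85.4] w@.03 [0.8486 0.2    0.03  ] med [0.8466 0.1991 0.0341] zmax 1.013 ((234.25001525878906, 85.25), (24.66576385498047, 40.79337692260742), 71.56504821777344)
[246, 142, 100, 97, 1252] [295.6 185. ] w@.03 [0.5764 0.0427 0.03  ] med [0.5786 0.0421 0.0186] zmax 1.013 ((295.9986877441406, 188.84188842773438), (87.80693054199219, 90.35431671142578), 8.972625732421875)
[417, 164, 21, 29, 329] [427.1 178.2] w@.03 [ 0.5845 -0.294   0.03  ] med [ 0.588  -0.2997  0.0112] zmax 0.016 ((427.10345458984375, 178.2413787841797), (12.62728214263916, 26.368738174438477), 21.801406860351562)
[452, 211, 21, 22, 259] [462.6 221.3] w@.03 [ 0.4717 -0.3782  0.03  ] med [ 0.472  -0.3836  0.0058] zmax 0.041 ((463.50006103515625, 221.00003051757812), (16.26
[... 543 characters left out ...]
)
white [269, 156, 21, 21, 341] [0.6317 0.087 ] ((631.7066040039062, 87.10408020019531), (48.24984359741211, 49.163604736328125), 79.60804748535156) zmap 0.0065577810605439435
white [314, 157, 14, 32, 251] [ 0.6114 -0.0213] ((611.42236328125, -21.715389251708984), (26.723880767822266, 84.81209564208984), 80.45297241210938) zmap 0.006868405557498791
white [262, 192, 20, 31, 457] [0.5237 0.1068] ((523.8532104492188, 106.87638092041016), (40.56596374511719, 76.32252502441406), 79.40093231201172) zmap 0.0073638383887324466
white [305, 206, 18, 17, 239] [ 0.5033 -0.0014] ((502.87548828125, -0.8282432556152344), (43.950923919677734, 41.495643615722656), 88.40582275390625) zmap 0.007375241267847388
```

View pics/crop0.png

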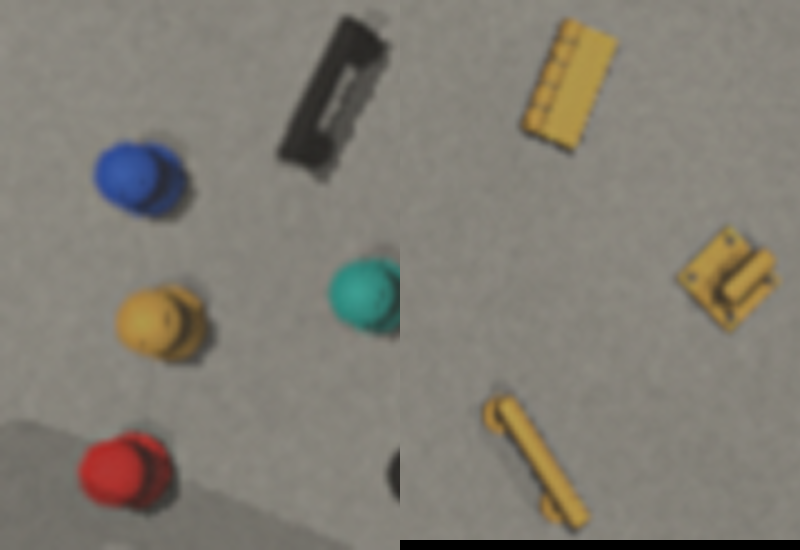

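The ochre knob at crop (150,322) sits between the blue and red ones, so that is the brass knob. The right-hand crop shows the hinge with its barrel on the left, the turn with its wing going up-right, and the pull's bar going down-right. Next I'll get precise poses from both cameras' depth clouds.

```bash
cat > meas.py <<'E'
from h import *
def cloud(f):
    H,W=f['z_map'].shape
    u,v=np.meshgrid(np.arange(W),np.arange(H))
    K=np.array([[f['fx'],0,f['cx']],[0,f['fy'],f['cy']],[0,0,1]],float)
    p=cv2.undistortPoints(np.stack([u,v],-1).reshape(-1,1,2).astype(float),K,np.array(f['dist_coeffs'],float)).reshape(H,W,2)
    d=f['z_map'].astype(float)
    P=np.stack([p[...,0]*d,-p[...,1]*d,-d,np.ones_like(d)],-1)@np.linalg.inv(np.array(f['world_to_cam'])).T
    P[d==0]=np.nan
    return P[...,:3]
def brass(f):
    return cv2.inRange(cv2.cvtColor(f['image'],cv2.COLOR_RGB2HSV),(10,100,50),(32,255,255))>0
def report(P,m,name,c,r,zlo,zhi):
    k=m&(np.hypot(P[...,0]-c[0],P[...,1]-c[1])<r)&(P[...,2]>zlo)&(P[...,2]<zhi)
    q=P[k]
    if len(q)<6: print(name,'few',len(q));return
    R=cv2.minAreaRect((q[:,:2]*1000).astype(np.float32))
    w,h=R[1];a=R[2] if w>=h else R[2]+90
    ev=np.linalg.eigh(np.cov(q[:,:2].T))[1][:,1]
    print(name,len(q),'mean',np.round(q.mean(0),4),'rect',np.round(R[0],1),'size',np.round(R[1],1),'long deg',round((a+90)%180-90,1),'pca',round((np.degrees(np.arctan2(ev[1],ev[0]))+90)%180-90,1))
OBJ=dict(knob=((.458,.384),.04,.02,.05),pull=((.373,-.265),.06,.024,.05),hinge=((.586,-.297),.06,.004,.03),turn=((.471,-.382),.045,.024,.05),turnfoot=((.471,-.382),.045,.001,.014),knobfoot=((.458,.384),.04,.001,.012))
E
python3 - <<'E'
from meas import *
for n in('top','side'):
    f=dict(np.load(n+'0.npz'));P=cloud(f);m=brass(f);print(n)
    for k,v in OBJ.items(): report(P,m,k,*v)
    g=P[(np.abs(P[...,0]-.5)<.03)&(np.abs(P[...,1]+.15)<.03)];print('bench z',np.nanmean(g[:,2]))
from scipy.spatial.transform import Rotation as R
s=read_state();print(np.round(R.from_quat(s['orientation']).as_matrix(),3))
c=np.array([.5675,.0428]);t=-.18;u=np.array([np.cos(t),np.sin(t)]);v=np.array([-u[1],u[0]])
for n,a,b in(('turn',1,1),('pull',1,-1),('hinge',-1,1),('knob',-1,-1)):print(n,np.round(c+.055*(a*u+b*v),4))
E
```

```text
top
knob 147 mean [0.4606 0.3905 0.0334] rect [460.3 392.1] size [30.5 32.2] long deg -90.0 pca -56.6
pull 153 mean [ 0.373  -0.2666  0.0321] rect [ 373.6 -266.8] size [82.5 11. ] long deg 30.5 pca 30.7
hinge 341 mean [ 0.5877 -0.2993  0.0111] rect [ 588.3 -299.9] size [32.8 70.3] long deg -24.4 pca -25.0
turn 70 mean [ 0.4724 -0.3861  0.0346] rect [ 471.8 -386.5] size [10.4 32.9] long deg -49.8 pca -49.9
turnfoot 189 mean [ 0.4725 -0.3848  0.0049] rect [ 472.  -387.9] size [42.8 41.9] long deg 41.5 pca 15.7
knobfoot 51 mean [0.4586 0.3835 0.0052] rect [460.4 385.4] size [22.6 37.2] long deg -6.1 pca -8.4
bench z -0.0010998008935595653
side
knob 53 mean [0.4586 0.3828 0.0304] rect [459.2 384.7] size [22.6 27.2] long deg -84.5 pca -53.3
pull 170 mean [ 0.3711 -0.2726  0.0321] rect [ 371.8 -271.3] size [79.5 10.6] long deg 29.7 pca 30.3
hinge 351 mean [ 0.5865 -0.3053  0.0111] rect [ 586.9 -304.8] size [33.3 70.2] long deg -24.7 pca -25.0
turn 144 mean [ 0.4713 -0.3929  0.0333] rect [ 472.3 -391.2] size [14.1 33.7] long deg -48.9 pca -49.3
turnfoot 253 mean [ 0.4681 -0.3965  0.0057] rect [ 471.6 -391.3] size [41.4 43. ] long deg -49.1 pca -33.0
knobfoot 37 mean [0.4577 0.3842 0.0061] rect [459.3 384.7] size [21.9 30.2] long deg -12.6 pca -12.2
bench z -0.0002808375878179867
[[-0.001 -0.958  0.287]
 [-0.002  0.287  0.958]
 [-1.     0.    -0.002]]
turn [0.6315 0.0871]
pull [ 0.6118 -0.0212]
hinge [0.5232 0.1068]
knob [ 0.5035 -0.0015]
```

Run:
```python
from meas import *
for n in('top','side'):
    f=dict(np.load(n+'0.npz'));P=cloud(f)
    hsv=cv2.cvtColor(f['image'],cv2.COLOR_RGB2HSV)
    for k,lo in (('white',(0,0,130)),):
        m=cv2.inRange(hsv,lo,(180,70,255))>0
        m&=(np.abs(P[...,0]-.5675)<.1)&(np.abs(P[...,1]-.043)<.1)
        nn,l,st,c=cv2.connectedComponentsWithStats(m.astype(np.uint8))
        for i in range(1,nn):
            if st[i,4]>40:
                q=P[l==i]; r=cv2.minAreaRect((q[:,:2]*1000).astype(np.float32)); print(n,st[i,4],np.round(q.mean(0),4),np.round(r[0],1),np.round(r[1],1),round(r[2],1))
    for nm,b,c in (('black',cv2.inRange(hsv,(0,0,0),(180,255,45)),None),('blue',cv2.inRange(hsv,(105,120,40),(125,255,255)),None),('red',cv2.inRange(hsv,(170,140,60),(180,255,255))|cv2.inRange(hsv,(0,140,60),(6,255,255)),None),('turq',cv2.inRange(hsv,(75,90,40),(100,255,255)),None)):
        k=(b>0)&(P[...,1]>.2)&(P[...,1]<.45)&(P[...,0]>.3)&(P[...,0]<.65)&(P[...,2]>.015)&(P[...,2]<.05)
        nn,l,st,cc=cv2.connectedComponentsWithStats(k.astype(np.uint8))
        for i in range(1,nn):
            if st[i,4]>25: print(n,nm,st[i,4],np.round(P[l==i].mean(0),4))
```

```text
top 365 [0.6319 0.0868 0.0072] [632.   86.8] [50.6 50.7] 79.2
top 260 [ 0.6122 -0.0214  0.0073] [612.5 -21.9] [26.7 87. ] 80.4
top 465 [0.5239 0.1069 0.0073] [524.3 106.9] [41.3 77.1] 79.4
top 248 [ 0.5037 -0.0011  0.0072] [504.3  -0.9] [44.  44.4] 88.0
top blue 123 [0.5362 0.4037 0.034 ]
top red 135 [0.385  0.4093 0.0335]
top turq 144 [0.4711 0.281  0.0333]
side 162 [0.6327 0.0846 0.0078] [632.9  85.6] [61.2 50.6] 77.9
side 185 [0.5241 0.1048 0.0079] [524.1 103.3] [44.4 75.1] 78.5
side 164 [ 0.6122 -0.023   0.0078] [611.8 -23.9] [33.5 90.7] 76.6
side 157 [ 0.5041 -0.0037  0.008 ] [504.9  -2.4] [50.9 47.7] 38.0
side blue 28 [0.5335 0.3949 0.0322]
side red 39 [0.3827 0.4006 0.0321]
side turq 48 [0.4701 0.2734 0.0322]
```

```bash
cat > plan.py <<'E'
import sys
from h import *
from scipy.spatial.transform import Rotation as R
def plan(x,y,jaw=None):
    "jaw: world deg of jaw axis. prints yaw to do first, then tool-frame shift (after the yaw)"
    s=read_state();M=R.from_quat(s['orientation']).as_matrix();p=s['position']
    a=np.degrees(np.arctan2(M[1,2],M[0,2])); d=0
    if jaw is not None: d=(jaw-a+90)%180-90
    yaw=-np.radians(d); M2=M@R.from_euler('x',yaw).as_matrix()
    o=M2.T@np.r_[x-p[0],y-p[1],0]
    print('t',round(s['time'],2),'TCP',np.round(p,4),'jaw',round(a,1),'q6',round(s['qpos'][5],2),'tilt',np.round(M[:,0],3),'w',round(s['width'],4),'F',np.round(s['wrist_force'],1))
    print('yaw',round(yaw,4),'(alt',round(yaw-np.sign(yaw)*np.pi,3),') then shift y,z',np.round(o[1:],4),'len',np.hypot(*o[1:]).round(3))
if __name__=='__main__': plan(*map(float,sys.argv[1:]))
E
python3 plan.py .4595 .388
```

```text
t 0.1 TCP [0.1646 0.5502 0.2044] jaw 73.3 q6 -0.15 tilt [-0.001 -0.002 -1.   ] w 0.0943 F [0.6 0.2 0.4]
yaw -0.0 (alt -0.0 ) then shift y,z [-0.329  -0.0708] len 0.337
```

Emit:
{"op": "send_rows", "data": {"gripper": [62,62,62,62,62,62,62,62,62,62,62], "offset": [[0.01,-0.03,-0.0064],[0.01,-0.04,-0.0086],[0.01,-0.04,-0.0086],[0.01,-0.04,-0.0086],[0.01,-0.04,-0.0086],[0.01,-0.04,-0.0086],[0.01,-0.04,-0.0086],[0.01,-0.03,-0.0064],[0.02,-0.02,-0.0044],[0.01,-0.009,-0.002],[0,0,0]], "yaw": [0,0,0,0,0,0,0,0,0,0,0], "newtons": 25}}

```text
time: 1.48
position: [0.4585, 0.3881, 0.0936]
orientation: [-0.422, 0.568, 0.422, 0.566]
wrist_force: [0.6, -0.4, -0.7]
width: 0.0581
```

```bash
python3 plan.py .4595 .388
python3 - <<'E'
from h import *
f=grab_frame('side'); save('side1.png',f['image'][90:230,150:350],4)
E
```

```text
t 1.48 TCP [0.4585 0.3881 0.0936] jaw 73.3 q6 -0.72 tilt [-0.003 -0.002 -1.   ] w 0.0581 F [ 0.6 -0.4 -0.7]
yaw -0.0 (alt -0.0 ) then shift y,z [-0.0009  0.0002] len 0.001
```

View pics/side1.png

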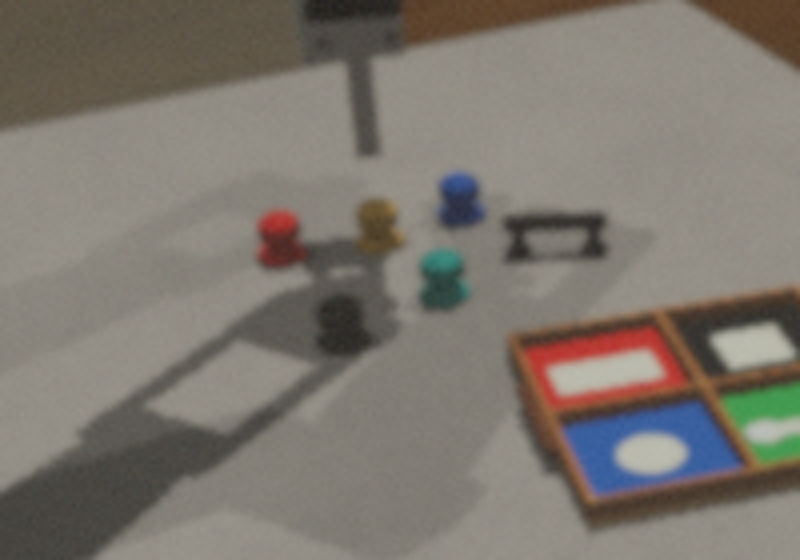

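The fingers at crop (368,155) are above the brass knob at (378,225). The black knob at (340,320) is well clear. Descending and gripping.

Emit:
{"op": "send_rows", "data": {"gripper": [62,62,62,62,0,0,0,0,0,0], "offset": [[0.03,0,0],[0.03,0,0],[0.024,0,0],[0,0,0],[0,0,0],[0,0,0],[0,0,0],[0,0,0],[0,0,0],[0,0,0]], "yaw": [0,0,0,0,0,0,0,0,0,0], "newtons": 25}}

```text
time: 2.78
position: [0.461, 0.3899, 0.0132]
orientation: [-0.422, 0.566, 0.422, 0.568]
wrist_force: [-0.8, 2.3, 6.1]
width: 0.0331
```

```bash
python3 plan.py .5038 -.0025
```

```text
t 2.77 TCP [0.461  0.3899 0.0132] jaw 73.3 q6 -0.72 tilt [ 0.003  0.002 -1.   ] w 0.0331 F [-0.8  2.3  6.1]
yaw -0.0 (alt -0.0 ) then shift y,z [-0.1536 -0.3636] len 0.395
```

Emit:
{"op": "send_rows", "data": {"gripper": [0,0,0,0,0], "offset": [[-0.02,0,0],[-0.04,0,0],[-0.03,0,0],[-0.01,0,0],[0,0,0]], "yaw": [0,0,0,0,0]}}

```text
time: 3.4
position: [0.4598, 0.3885, 0.1118]
orientation: [-0.422, 0.567, 0.422, 0.567]
wrist_force: [0.9, 0.4, -2.7]
width: 0.0335
```

```bash
python3 plan.py .5038 -.0025
python3 - <<'E'
from h import *
f=grab_frame('side'); save('side2.png',f['image'][90:230,150:350],4)
f=grab_frame('top'); save('top2.png',f['image'][150:290,110:310],4)
E
```

```text
t 3.4 TCP [0.4598 0.3885 0.1118] jaw 73.3 q6 -0.72 tilt [ 0.001  0.    -1.   ] w 0.0335 F [ 0.9  0.4 -2.7]
yaw -0.0 (alt -0.0 ) then shift y,z [-0.1543 -0.362 ] len 0.393
```

View pics/side2.png

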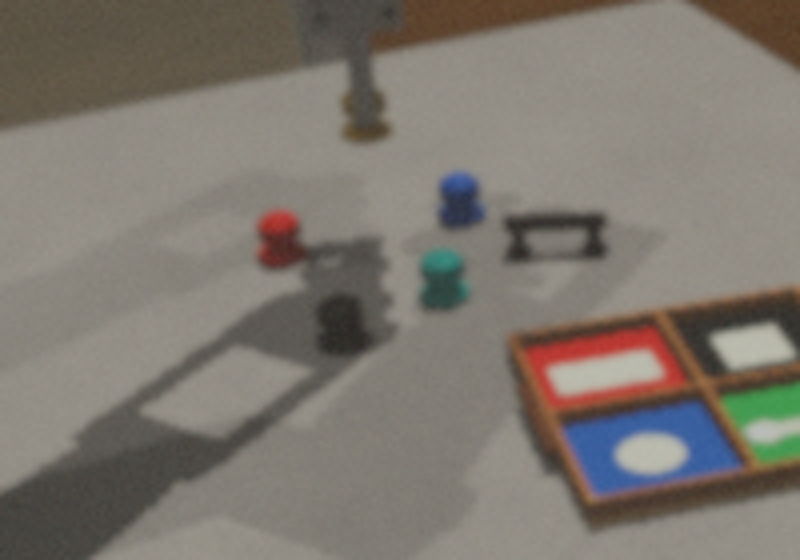

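The knob is held upright at crop (365,115) and the neighbours haven't moved. Carrying it to the blue bay.

Emit:
{"op": "send_rows", "data": {"gripper": [0,0,0,0,0,0,0,0,0,0,0,0], "offset": [[0,-0.01,-0.0235],[0,-0.0192,-0.045],[0,-0.0192,-0.045],[0,-0.0192,-0.045],[0,-0.0192,-0.045],[0,-0.0192,-0.045],[0,-0.0192,-0.045],[0,-0.0171,-0.04],[0,-0.012,-0.0285],[0.03,0,0],[0.025,0,0],[0,0,0]], "yaw": [0,0,0,0,0,0,0,0,0,0,0,0]}}

```text
time: 5.0
position: [0.5, -0.0019, 0.0529]
orientation: [-0.42, 0.569, 0.424, 0.565]
wrist_force: [-0.3, 0.0, -1.4]
width: 0.0331
```

```bash
python3 plan.py .5038 -.0025
python3 - <<'E'
from h import *
f=grab_frame('side'); save('side3.png',f['image'][120:240,250:410],5)
E
```

```text
t 5.0 TCP [ 0.5    -0.0019  0.0529] jaw 73.3 q6 -1.46 tilt [-0.009  0.001 -1.   ] w 0.0331 F [-0.3  0.  -1.4]
yaw -0.0 (alt -0.0 ) then shift y,z [-0.0038  0.0005] len 0.004
```

View pics/side3.png

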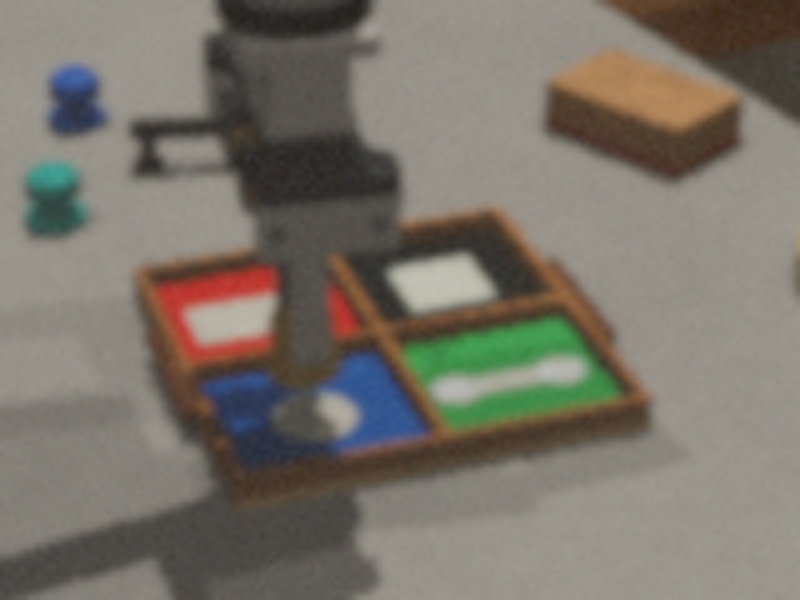

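The knob hangs above the disc, which is at crop (315,415). Lowering gently.

Emit:
{"op": "send_rows", "data": {"gripper": [0,0,0,0,0,0], "offset": [[0.01,-0.002,0],[0.01,0,0],[0.007,0,0],[0.003,0,0],[0,0,0],[0,0,0]], "yaw": [0,0,0,0,0,0]}}

```text
time: 5.8
position: [0.506, -0.0029, 0.0267]
orientation: [-0.422, 0.567, 0.422, 0.567]
wrist_force: [0.9, 0.9, -0.8]
width: 0.0332
```

```bash
python3 plan.py .5038 -.0025
python3 - <<'E'
from h import *
f=grab_frame('side'); save('side4.png',f['image'][150:230,260:380],6)
E
```

```text
t 5.8 TCP [ 0.506  -0.0029  0.0267] jaw 73.3 q6 -1.46 tilt [ 0.001 -0.    -1.   ] w 0.0332 F [ 0.9  0.9 -0.8]
yaw -0.0 (alt -0.0 ) then shift y,z [ 0.0022 -0.0002] len 0.002
```

View pics/side4.png

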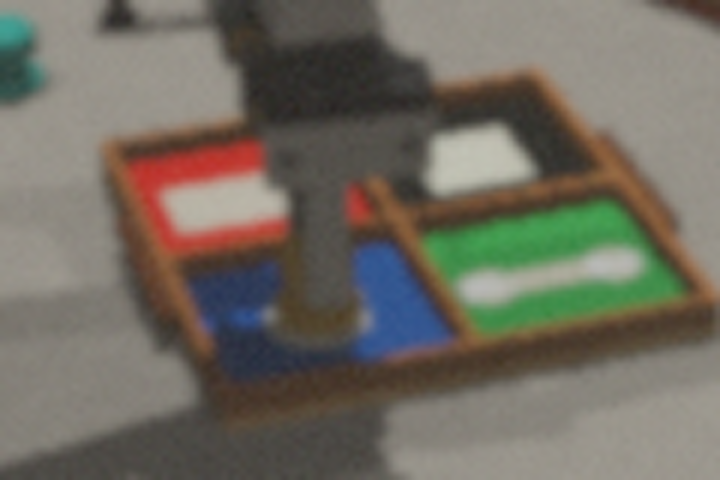

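Emit:
{"op": "send_rows", "data": {"gripper": [0,0,0,0,0], "offset": [[0.003,0.001,0],[0.003,0.001,0],[0.001,0,0],[0,0,0],[0,0,0]], "yaw": [0,0,0,0,0]}}

```text
time: 6.48
position: [0.5042, -0.0025, 0.0211]
orientation: [-0.423, 0.567, 0.422, 0.567]
wrist_force: [-4.2, 0.7, 10.6]
width: 0.0331
```

Contact at 10.6 N. Releasing and retreating.

Emit:
{"op": "send_rows", "data": {"gripper": [55,55,55,55,55,55,55,55], "offset": [[0,0,0],[0,0,0],[0,0,0],[-0.015,0,0],[-0.04,0,0],[-0.04,0,0],[-0.01,0,0],[0,0,0]], "yaw": [0,0,0,0,0,0,0,0]}}

```text
time: 7.48
position: [0.5042, -0.0024, 0.1251]
orientation: [-0.423, 0.567, 0.422, 0.568]
wrist_force: [-0.2, -0.1, 0.1]
width: 0.0517
```

```bash
python3 plan.py .3727 -.269 120.3
python3 - <<'E'
from meas import *
f=grab_frame('side'); save('side5.png',f['image'][130:230,250:410],5)
P=cloud(f);report(P,brass(f),'knob',(.504,-.0025),.03,.028,.055)
report(P,brass(f),'foot',(.504,-.0025),.03,.009,.018)
E
```

```text
t 7.47 TCP [ 0.5042 -0.0024  0.1251] jaw 73.3 q6 -1.46 tilt [ 0.002 -0.    -1.   ] w 0.0517 F [-0.2 -0.1  0.1]
yaw -0.8197 (alt 2.322 ) then shift y,z [ 0.248  -0.1638] len 0.297
knob 89 mean [ 0.5005 -0.0105  0.0396] rect [502.2  -8.2] size [27.7 26. ] long deg 64.9 pca 68.8
foot 59 mean [ 0.5006 -0.0126  0.014 ] rect [501.2 -11. ] size [24.3 28.6] long deg -27.7 pca -7.0
```

View pics/side5.png

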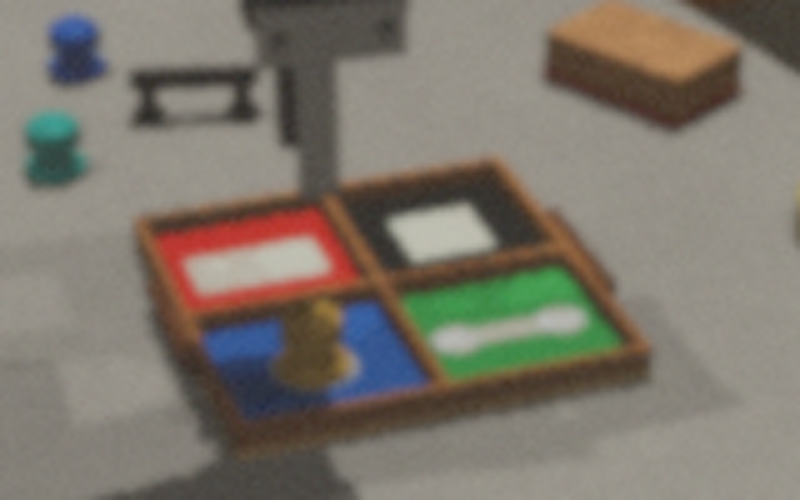

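The knob stands upright on its disc at crop (315,350). Next is the pull. I'll use the +2.32 yaw because it keeps joint 6 off its limit.

Emit:
{"op": "send_rows", "data": {"gripper": [50,50,50,50,50,50,50,50,50,50,50,50], "offset": [[0,0,0],[0,0,0],[0,0,0],[0,0,0],[0,0,0],[0,0,0],[0,0,0],[0,0,0],[0,0,0],[0,0,0],[0,0,0],[0,0,0]], "yaw": [0.18,0.18,0.18,0.18,0.18,0.18,0.18,0.18,0.18,0.18,0.18,0.18]}}

```text
time: 9.02
position: [0.5019, -0.002, 0.122]
orientation: [0.303, 0.641, -0.304, 0.637]
wrist_force: [0.2, -0.3, 0.1]
width: 0.047
```

Emit:
{"op": "send_rows", "data": {"gripper": [50,50], "offset": [[0,0,0],[0,0,0]], "yaw": [0.162,0]}}

```text
time: 9.28
position: [0.5022, -0.0021, 0.1224]
orientation: [0.351, 0.615, -0.352, 0.612]
wrist_force: [-0.9, -0.2, -1.1]
width: 0.0468
```

```bash
python3 plan.py .3727 -.269 120.3
```

```text
t 9.28 TCP [ 0.5022 -0.0021  0.1224] jaw -59.6 q6 0.86 tilt [-0.004  0.001 -1.   ] w 0.0468 F [-0.9 -0.2 -1.1]
yaw 0.0018 (alt -3.14 ) then shift y,z [-0.2465  0.1651] len 0.297
```

Move above the pull (0.297 m), then descend part of the way.

Emit:
{"op": "send_rows", "data": {"gripper": [50,50,50,50,50,50,50,50,50,50], "offset": [[0,-0.018,0.012],[0,-0.037,0.0248],[0,-0.037,0.0248],[0,-0.037,0.0248],[0,-0.037,0.0248],[0,-0.037,0.0248],[0,-0.029,0.0193],[0.02,-0.0145,0.0098],[0.02,0,0],[0,0,0]], "yaw": [0,0,0,0,0,0,0,0,0,0]}}

```text
time: 10.52
position: [0.3723, -0.2676, 0.082]
orientation: [0.352, 0.616, -0.351, 0.611]
wrist_force: [-0.4, 0.5, 0.6]
width: 0.0468
```

```bash
python3 plan.py .3727 -.269 120.3
python3 - <<'E'
from h import *
f=grab_frame('side'); save('side6.png',f['image'][220:320,250:410],5)
E
```

```text
t 10.53 TCP [ 0.3723 -0.2676  0.082 ] jaw -59.6 q6 0.23 tilt [-0.004  0.005 -1.   ] w 0.0468 F [-0.4  0.5  0.6]
yaw 0.0013 (alt -3.14 ) then shift y,z [-0.0003  0.0014] len 0.001
```

View pics/side6.png

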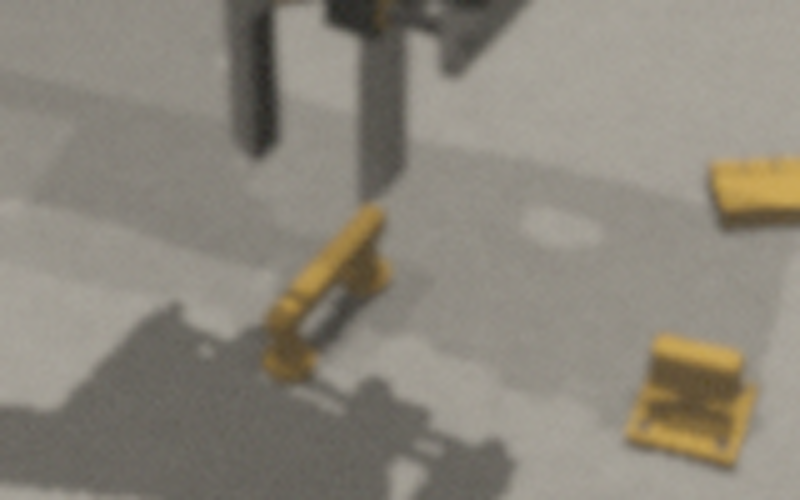

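The fingers at crop (255,150) and (385,195) straddle the bar, whose centre is at (328,260). Descending to z = 0.010.

Emit:
{"op": "send_rows", "data": {"gripper": [50,50,50,50,0,0,0,0,0,0,0], "offset": [[0.025,0,0.001],[0.03,0,0],[0.017,0,0],[0,0,0],[0,0,0],[0,0,0],[0,0,0],[0,0,0],[0,0,0],[0,0,0],[0,0,0]], "yaw": [0,0,0,0,0,0,0,0,0,0,0], "newtons": 30}}

```text
time: 11.95
position: [0.3748, -0.2702, 0.0127]
orientation: [0.352, 0.613, -0.352, 0.613]
wrist_force: [-1.5, 0.1, 3.1]
width: 0.0118
```

Emit:
{"op": "send_rows", "data": {"gripper": [0,0,0,0,0], "offset": [[-0.02,0,0],[-0.04,0,0],[-0.03,0,0],[-0.01,0,0],[0,0,0]], "yaw": [0,0,0,0,0]}}

```text
time: 12.58
position: [0.3748, -0.2702, 0.1123]
orientation: [0.352, 0.613, -0.352, 0.613]
wrist_force: [-0.0, -0.3, -1.6]
width: 0.0116
```

```bash
python3 plan.py .612 -.0222 79.7
python3 - <<'E'
from meas import *
f=grab_frame('side'); save('side7.png',f['image'][180:300,250:410],5)
report(cloud(f),brass(f),'pull',(.372,-.269),.06,.1,.2)
f=grab_frame('top');report(cloud(f),brass(f),'pull',(.372,-.269),.06,.1,.2)
E
```

```text
t 12.57 TCP [ 0.3748 -0.2702  0.1123] jaw -59.7 q6 0.23 tilt [ 0. -0. -1.] w 0.0116 F [-0.  -0.3 -1.6]
yaw 0.7085 (alt -2.433 ) then shift y,z [ 0.1891 -0.2864] len 0.343
pull 136 mean [ 0.354  -0.2861  0.1223] rect [ 374.6 -276.7] size [78.2 12.4] long deg 23.7 pca 28.6
pull 83 mean [ 0.3986 -0.2512  0.1206] rect [ 398.5 -251.1] size [22.  15.2] long deg 30.4 pca 27.6
```

View pics/side7.png

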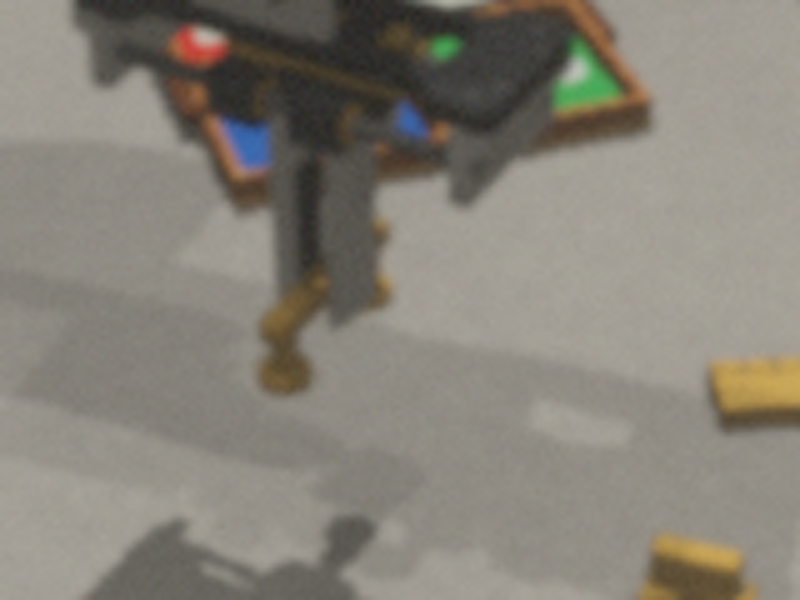

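The pull is held level at crop (320,320). Turn it, carry it to the green bay and descend part-way.

Emit:
{"op": "send_rows", "data": {"gripper": [0,0,0,0,0,0,0,0,0,0,0,0], "offset": [[0,0,0],[0,0,0],[0,0,0],[0,0,0],[0,0.0126,-0.0191],[0,0.0252,-0.0382],[0,0.0252,-0.0382],[0,0.0252,-0.0382],[0,0.0252,-0.0382],[0,0.0252,-0.0382],[0,0.0252,-0.0382],[0,0.0253,-0.0381]], "yaw": [0.177,0.177,0.177,0.177,0,0,0,0,0,0,0,0]}}

```text
time: 14.18
position: [0.6114, -0.0206, 0.11]
orientation: [-0.542, -0.454, 0.544, -0.452]
wrist_force: [0.4, -0.1, -0.7]
width: 0.0117
```

Emit:
{"op": "send_rows", "data": {"gripper": [0,0,0,0], "offset": [[0.02,0,0],[0.03,0,0],[0.005,0,0],[0,0,0]], "yaw": [0,0,0,0]}}

```text
time: 14.68
position: [0.6105, -0.0225, 0.0561]
orientation: [-0.542, -0.454, 0.544, -0.452]
wrist_force: [-0.0, -0.6, -0.6]
width: 0.0115
```

```bash
python3 plan.py .612 -.0222 79.7
python3 - <<'E'
from meas import *
f=grab_frame('side'); save('side8.png',f['image'][130:230,250:410],5)
E
```

```text
t 14.68 TCP [ 0.6105 -0.0225  0.0561] jaw -100.3 q6 1.57 tilt [-0.003  0.    -1.   ] w 0.0115 F [-0.  -0.6 -0.6]
yaw -0.0003 (alt 3.141 ) then shift y,z [ 0.0014 -0.0005] len 0.002
```

View pics/side8.png

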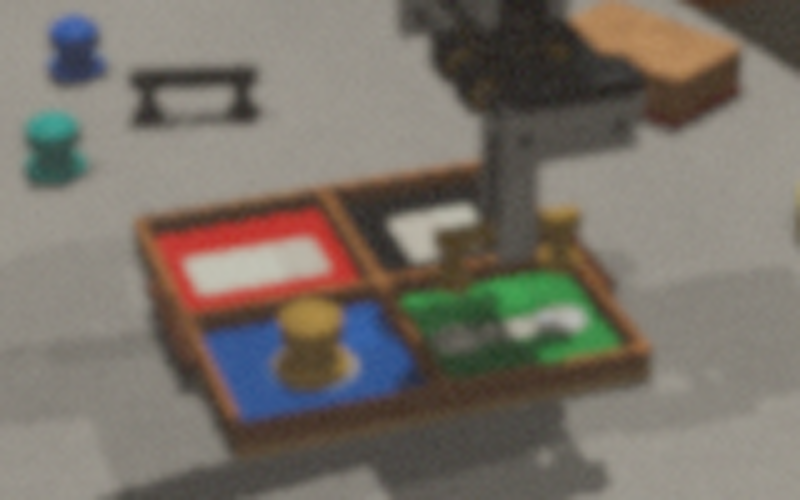

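Emit:
{"op": "send_rows", "data": {"gripper": [0,0,0,0,0,0], "offset": [[0.015,0,0],[0.012,0,0],[0.005,0,0],[0.003,0,0],[0,0,0],[0,0,0]], "yaw": [0,0,0,0,0,0]}}

```text
time: 15.48
position: [0.6123, -0.022, 0.0229]
orientation: [0.543, 0.453, -0.543, 0.454]
wrist_force: [1.1, -0.2, -1.3]
width: 0.0115
```

Emit:
{"op": "send_rows", "data": {"gripper": [0,0,0,0], "offset": [[0.002,0,0],[0.001,0,0],[0,0,0],[0,0,0]], "yaw": [0,0,0,0]}}

```text
time: 15.98
position: [0.6124, -0.022, 0.0207]
orientation: [0.543, 0.453, -0.542, 0.454]
wrist_force: [-1.7, -0.3, 5.9]
width: 0.0121
```

Contact at 5.9 N and at the expected height. Release and rise.

Emit:
{"op": "send_rows", "data": {"gripper": [40,40,40,40,40,40,40,40], "offset": [[0,0,0],[0,0,0],[0,0,0],[-0.015,0,0],[-0.04,0,0],[-0.04,0,0],[-0.01,0,0],[0,0,0]], "yaw": [0,0,0,0,0,0,0,0]}}

```text
time: 16.98
position: [0.6123, -0.0221, 0.1252]
orientation: [0.543, 0.453, -0.542, 0.454]
wrist_force: [0.5, -0.4, -0.2]
width: 0.0374
```

```bash
python3 plan.py .5876 -.3023 65.2
python3 - <<'E'
from meas import *
f=grab_frame('side'); save('side9.png',f['image'][130:230,250:410],5)
report(cloud(f),brass(f),'pull',(.612,-.022),.06,.03,.05)
E
```

```text
t 16.98 TCP [ 0.6123 -0.0221  0.1252] jaw -100.3 q6 1.57 tilt [ 0.002 -0.    -1.   ] w 0.0374 F [ 0.5 -0.4 -0.2]
yaw 0.2536 (alt -2.888 ) then shift y,z [0.0951 0.2647] len 0.281
pull 131 mean [ 0.6117 -0.0251  0.0388] rect [611.5 -23.2] size [15.8 77. ] long deg -13.7 pca -11.1
```

View pics/side9.png

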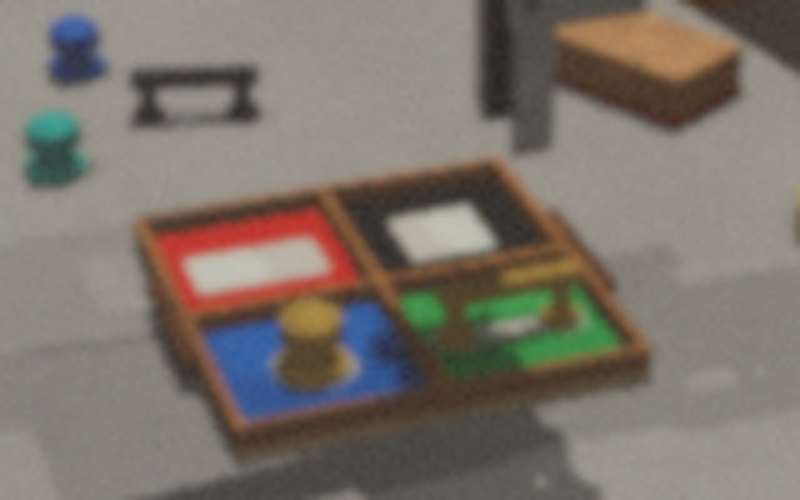

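The pull sits along its outline (about -11°). Next, the hinge: open to 60%, yaw 0.254, shift (0.095, 0.265).

Emit:
{"op": "send_rows", "data": {"gripper": [60,60,60,60,60,60,60,60,60,60,60], "offset": [[0,0,0],[0,0,0],[0,0.0085,0.0237],[0,0.017,0.0473],[0,0.017,0.0473],[0,0.017,0.0473],[0,0.017,0.0473],[0,0.012,0.0334],[0.03,0.0066,0.0184],[0.03,0,0],[0,0,0]], "yaw": [0.127,0.127,0,0,0,0,0,0,0,0,0]}}

```text
time: 18.4
position: [0.5829, -0.2998, 0.0585]
orientation: [-0.594, -0.384, 0.597, -0.377]
wrist_force: [-0.4, -0.0, -0.1]
width: 0.0564
```

```bash
python3 plan.py .5876 -.3023 65.2
python3 - <<'E'
from h import *
f=grab_frame('side'); save('side10.png',f['image'][190:290,330:490],5)
E
```

```text
t 18.4 TCP [ 0.5829 -0.2998  0.0585] jaw -114.9 q6 1.4 tilt [-0.01   0.007 -1.   ] w 0.0564 F [-0.4 -0.  -0.1]
yaw -0.0011 (alt 3.14 ) then shift y,z [0.0053 0.0003] len 0.005
```

View pics/side10.png

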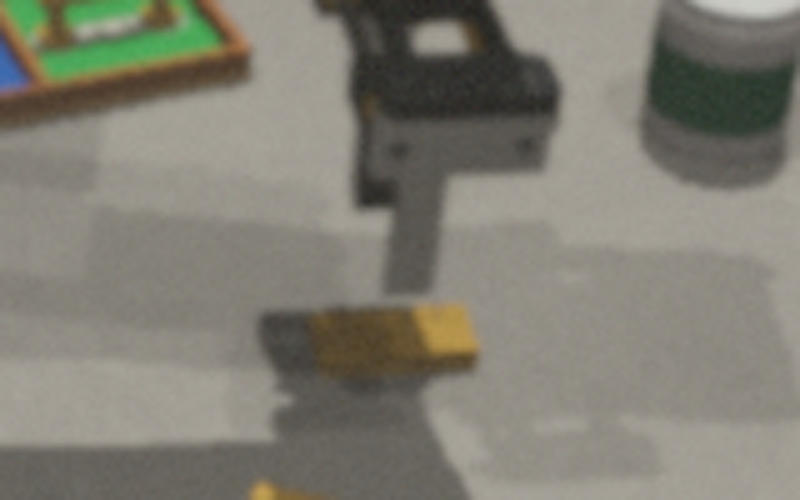

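The finger at crop (412,290) is centred over the hinge at (395,340), but the arm is still settling. I'll lower part-way first.

Emit:
{"op": "send_rows", "data": {"gripper": [60,60,60,60], "offset": [[0.02,0,0],[0.015,0,0],[0.003,0,0],[0,0,0]], "yaw": [0,0,0,0]}}

```text
time: 18.95
position: [0.5871, -0.302, 0.0262]
orientation: [-0.596, -0.381, 0.596, -0.381]
wrist_force: [0.5, -0.6, -0.3]
width: 0.0563
```

```bash
python3 plan.py .5876 -.3023 65.2
```

```text
t 18.95 TCP [ 0.5871 -0.302   0.0262] jaw -114.8 q6 1.4 tilt [-0.  0. -1.] w 0.0563 F [ 0.5 -0.6 -0.3]
yaw -0.0001 (alt 3.141 ) then shift y,z [0.0006 0.0001] len 0.001
```

Emit:
{"op": "send_rows", "data": {"gripper": [60,60,60,60,60], "offset": [[0.012,0,0],[0.007,0,0],[0.003,0,0],[0,0,0],[0,0,0]], "yaw": [0,0,0,0,0]}}

```text
time: 19.58
position: [0.5873, -0.3024, 0.0047]
orientation: [0.596, 0.381, -0.596, 0.381]
wrist_force: [-0.3, 0.3, 0.2]
width: 0.0564
```

Emit:
{"op": "send_rows", "data": {"gripper": [60,60,0,0,0,0,0], "offset": [[0.0015,0,0],[0,0,0],[0,0,0],[0,0,0],[0,0,0],[0,0,0],[0,0,0]], "yaw": [0,0,0,0,0,0,0], "newtons": 35}}

```text
time: 20.45
position: [0.5871, -0.3021, 0.003]
orientation: [0.596, 0.381, -0.596, 0.381]
wrist_force: [0.3, 0.3, 0.7]
width: 0.0335
```

Emit:
{"op": "send_rows", "data": {"gripper": [0,0,0,0,0], "offset": [[-0.01,0,0],[-0.04,0,0],[-0.04,0,0],[-0.015,0,0],[0,0,0]], "yaw": [0,0,0,0,0]}}

```text
time: 21.08
position: [0.5877, -0.3027, 0.1092]
orientation: [0.596, 0.38, -0.595, 0.382]
wrist_force: [-0.5, -0.5, -1.1]
width: 0.0331
```

```bash
python3 plan.py .524 .1058 79.7
python3 - <<'E'
from h import *
f=grab_frame('side'); save('side11.png',f['image'][160:280,330:490],5)
E
```

```text
t 21.07 TCP [ 0.5877 -0.3027  0.1092] jaw -114.8 q6 1.4 tilt [ 0.002 -0.002 -1.   ] w 0.0331 F [-0.5 -0.5 -1.1]
yaw -0.2535 (alt 2.888 ) then shift y,z [-0.1357 -0.3905] len 0.413
```

View pics/side11.png

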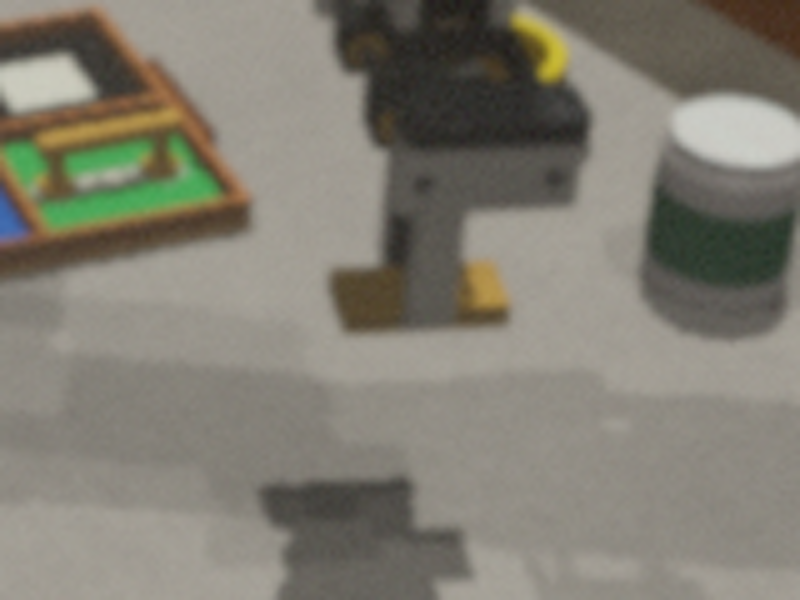

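The hinge is held flat at crop (420,300). Carry it to the red bay.

Emit:
{"op": "send_rows", "data": {"gripper": [0,0,0,0,0,0,0,0,0,0,0,0], "offset": [[0,0,0],[0,0,0],[0,-0.0068,-0.0195],[0,-0.0155,-0.0447],[0,-0.0155,-0.0447],[0,-0.0155,-0.0447],[0,-0.0155,-0.0447],[0,-0.0155,-0.0447],[0,-0.0155,-0.0447],[0,-0.0155,-0.0447],[0,-0.0138,-0.0396],[0,-0.0066,-0.0185]], "yaw": [-0.127,-0.1265,0,0,0,0,0,0,0,0,0,0]}}

```text
time: 22.62
position: [0.5209, 0.1088, 0.1067]
orientation: [-0.542, -0.454, 0.543, -0.453]
wrist_force: [1.2, -0.4, -0.6]
width: 0.0332
```

Emit:
{"op": "send_rows", "data": {"gripper": [0,0,0,0,0], "offset": [[0.03,0,0],[0.03,0,0],[0.01,0,0],[0,0,0],[0,0,0]], "yaw": [0,0,0,0,0]}}

```text
time: 23.25
position: [0.5245, 0.1061, 0.0391]
orientation: [0.544, 0.452, -0.542, 0.453]
wrist_force: [0.3, -0.1, -0.5]
width: 0.0332
```

```bash
python3 plan.py .524 .1058 79.7
python3 - <<'E'
from h import *
f=grab_frame('side'); save('side12.png',f['image'][120:220,250:410],5)
E
```

```text
t 23.25 TCP [0.5245 0.1061 0.0391] jaw -100.3 q6 1.79 tilt [ 0.002  0.    -1.   ] w 0.0332 F [ 0.3 -0.1 -0.5]
yaw -0.0006 (alt 3.141 ) then shift y,z [-0.0005  0.0004] len 0.001
```

View pics/side12.png

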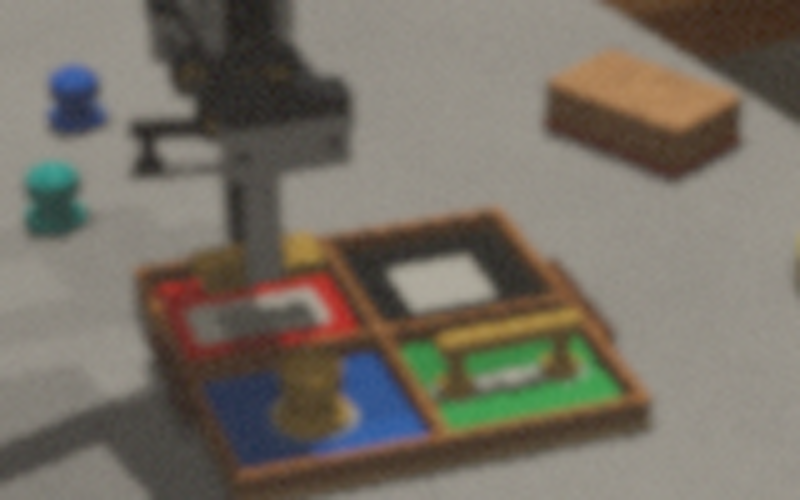

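Emit:
{"op": "send_rows", "data": {"gripper": [0,0,0,0,0,0], "offset": [[0.012,0,0],[0.01,0,0],[0.004,0,0],[0.002,0,0],[0,0,0],[0,0,0]], "yaw": [0,0,0,0,0,0]}}

```text
time: 24.05
position: [0.5225, 0.1062, 0.0109]
orientation: [-0.542, -0.454, 0.544, -0.453]
wrist_force: [-5.7, 0.1, 9.8]
width: 0.0335
```

Contact. Release and rise.

Emit:
{"op": "send_rows", "data": {"gripper": [52,52,52,52,52,52,52,52], "offset": [[0,0,0],[0,0,0],[0,0,0],[-0.015,0,0],[-0.04,0,0],[-0.04,0,0],[-0.02,0,0],[0,0,0]], "yaw": [0,0,0,0,0,0,0,0]}}

```text
time: 25.05
position: [0.5255, 0.1064, 0.128]
orientation: [0.545, 0.452, -0.541, 0.454]
wrist_force: [0.5, 0.1, -0.1]
width: 0.0489
```

```bash
python3 plan.py .472 -.389 40.5
python3 - <<'E'
from meas import *
f=grab_frame('side'); save('side13.png',f['image'][120:220,250:410],5)
report(cloud(f),brass(f),'hinge',(.524,.106),.05,.016,.028)
E
```

```text
t 25.05 TCP [0.5255 0.1064 0.128 ] jaw -100.3 q6 1.79 tilt [ 0.006  0.    -1.   ] w 0.0489 F [ 0.5  0.1 -0.1]
yaw 0.6843 (alt -2.457 ) then shift y,z [0.3419 0.3624] len 0.498
hinge 162 mean [0.5238 0.1013 0.0197] rect [527.4 104. ] size [70.7 66.1] long deg 41.4 pca -6.7
```

View pics/side13.png

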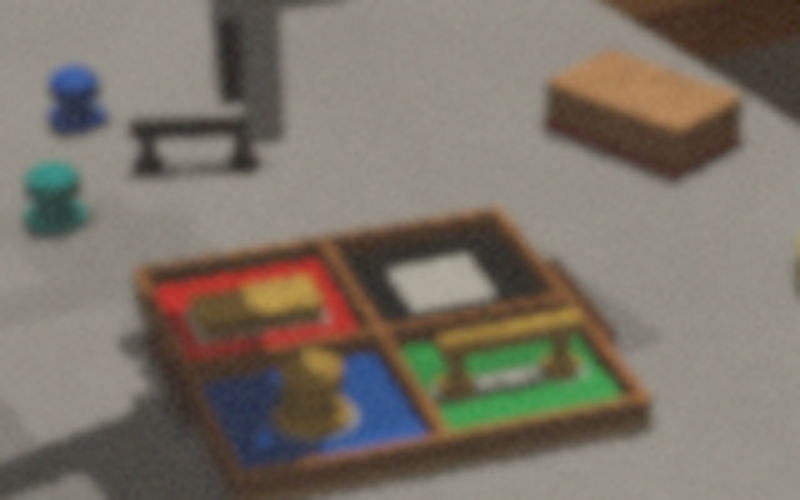

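The hinge lies flat inside its outline at crop (257,305). Now the thumb turn.

Emit:
{"op": "send_rows", "data": {"gripper": [40,40,40,40,40,40,40,40,40,40,40,40], "offset": [[0,0,0],[0,0,0],[0,0,0],[0,0,0],[0,0.015,0.0159],[0,0.034,0.036],[0,0.034,0.036],[0,0.034,0.036],[0,0.034,0.036],[0,0.034,0.036],[0,0.034,0.036],[0,0.034,0.036]], "yaw": [0.171,0.171,0.171,0.171,0,0,0,0,0,0,0,0]}}

```text
time: 26.6
position: [0.4826, -0.2609, 0.1232]
orientation: [-0.663, -0.246, 0.664, -0.244]
wrist_force: [0.8, -0.1, -0.7]
width: 0.0376
```

Emit:
{"op": "send_rows", "data": {"gripper": [40,40,40,40,40,40,40], "offset": [[0,0.034,0.036],[0,0.034,0.036],[0,0.0209,0.0225],[0.02,0,0],[0.02,0,0],[0,0,0],[0,0,0]], "yaw": [0,0,0,0,0,0,0]}}

```text
time: 27.48
position: [0.4701, -0.3876, 0.0844]
orientation: [-0.663, -0.246, 0.663, -0.245]
wrist_force: [-0.9, -0.0, -0.0]
width: 0.0373
```

```bash
python3 plan.py .472 -.389 40.5
python3 - <<'E'
from h import *
f=grab_frame('side'); save('side14.png',f['image'][230:330,310:470],5)
E
```

```text
t 27.48 TCP [ 0.4701 -0.3876  0.0844] jaw -139.4 q6 1.6 tilt [-0.001  0.001 -1.   ] w 0.0373 F [-0.9 -0.  -0. ]
yaw 0.0018 (alt -3.14 ) then shift y,z [ 0.0022 -0.0005] len 0.002
```

View pics/side14.png

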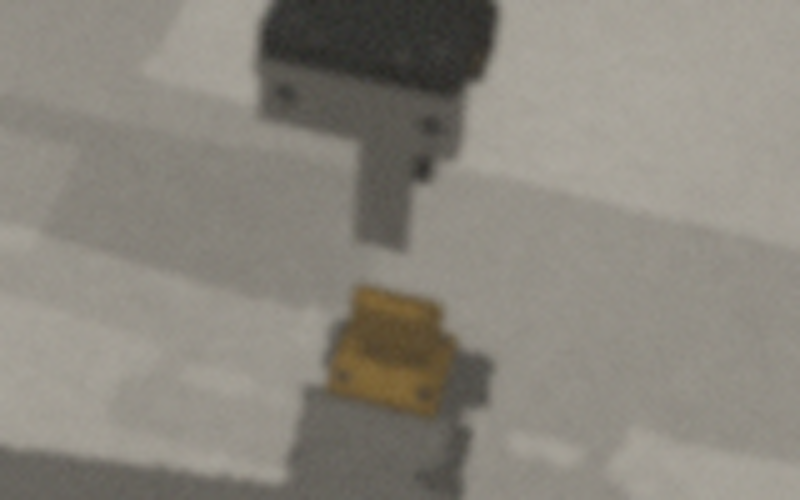

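The finger at crop (383,245) is left of the wing centre at (397,320), about 5 mm along the wing. I'll shift +4.5 mm in tool y and descend.

Emit:
{"op": "send_rows", "data": {"gripper": [40,40,40,40,40,40], "offset": [[0.02,0.0045,0],[0.025,0,0],[0.018,0,0],[0.005,0,0],[0,0,0],[0,0,0]], "yaw": [0,0,0,0,0,0]}}

```text
time: 28.28
position: [0.4735, -0.3932, 0.0179]
orientation: [0.664, 0.244, -0.663, 0.245]
wrist_force: [-0.7, -0.2, 0.4]
width: 0.0375
```

```bash
python3 plan.py .472 -.389 40.5
python3 - <<'E'
from h import *
f=grab_frame('side'); save('side15.png',f['image'][250:330,330:450],6)
E
```

```text
t 28.27 TCP [ 0.4735 -0.3932  0.0179] jaw -139.5 q6 1.6 tilt [ 0.001 -0.002 -1.   ] w 0.0375 F [-0.7 -0.2  0.4]
yaw 0.0002 (alt -3.141 ) then shift y,z [-0.0042 -0.0016] len 0.005
```

View pics/side15.png

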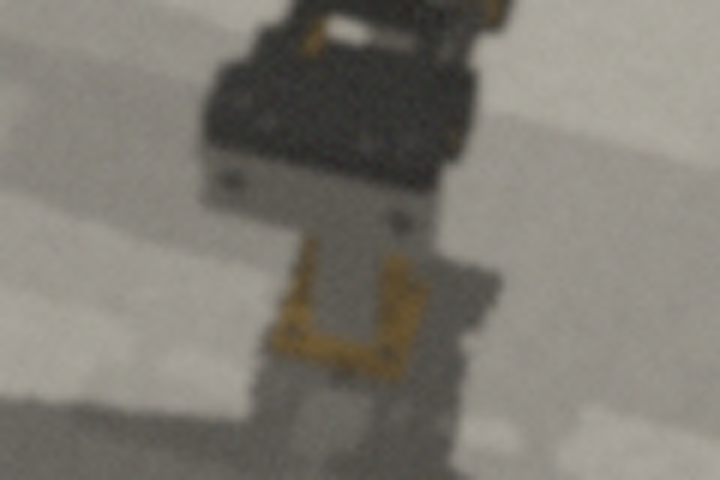

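The finger is now centred on the wing (crop column about 347 against 353). Lower 6 mm and grip.

Emit:
{"op": "send_rows", "data": {"gripper": [40,40,40,0,0,0,0,0,0], "offset": [[0.004,0,0],[0.002,0,0],[0,0,0],[0,0,0],[0,0,0],[0,0,0],[0,0,0],[0,0,0],[0,0,0]], "yaw": [0,0,0,0,0,0,0,0,0], "newtons": 30}}

```text
time: 29.45
position: [0.473, -0.3925, 0.011]
orientation: [0.663, 0.245, -0.663, 0.245]
wrist_force: [1.5, 1.2, 0.4]
width: 0.012
```

Emit:
{"op": "send_rows", "data": {"gripper": [0,0,0,0,0], "offset": [[-0.02,0,0],[-0.04,0,0],[-0.035,0,0],[-0.01,0,0],[0,0,0]], "yaw": [0,0,0,0,0]}}

```text
time: 30.08
position: [0.4731, -0.3928, 0.1168]
orientation: [0.664, 0.244, -0.663, 0.245]
wrist_force: [0.1, -0.5, -1.2]
width: 0.0114
```

```bash
python3 plan.py .632 .0857 79.7
python3 - <<'E'
from h import *
f=grab_frame('side'); save('side16.png',f['image'][210:310,310:470],5)
E
```

```text
t 30.07 TCP [ 0.4731 -0.3928  0.1168] jaw -139.5 q6 1.6 tilt [ 0.001 -0.001 -1.   ] w 0.0114 F [ 0.1 -0.5 -1.2]
yaw -0.684 (alt 2.458 ) then shift y,z [ 0.0708 -0.4992] len 0.504
```

View pics/side16.png

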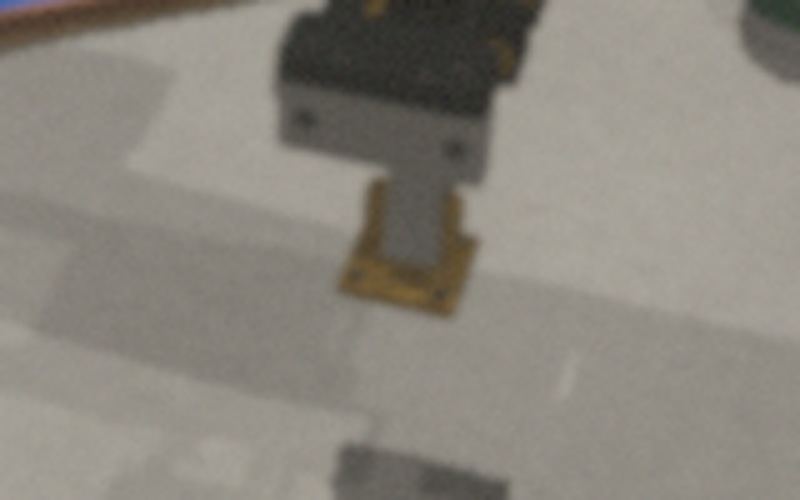

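The turn is held upright with the wing centred. Carry it to the black bay.

Emit:
{"op": "send_rows", "data": {"gripper": [0,0,0,0,0,0,0,0,0,0,0,0], "offset": [[0,0,0],[0,0,0],[0,0,0],[0,0,0],[0,0.0034,-0.024],[0,0.0068,-0.048],[0,0.0068,-0.048],[0,0.0068,-0.048],[0,0.0068,-0.048],[0,0.0068,-0.048],[0,0.0068,-0.048],[0,0.0068,-0.048]], "yaw": [-0.171,-0.171,-0.171,-0.171,0,0,0,0,0,0,0,0]}}

```text
time: 31.62
position: [0.5863, -0.0439, 0.1147]
orientation: [-0.543, -0.453, 0.544, -0.452]
wrist_force: [0.2, -1.1, -0.8]
width: 0.0118
```

Emit:
{"op": "send_rows", "data": {"gripper": [0,0,0,0,0,0,0,0], "offset": [[0,0.0068,-0.048],[0,0.0068,-0.048],[0,0.0062,-0.0432],[0.02,0,0],[0.03,0,0],[0.01,0,0],[0,0,0],[0,0,0]], "yaw": [0,0,0,0,0,0,0,0]}}

```text
time: 32.62
position: [0.6325, 0.0857, 0.0569]
orientation: [0.544, 0.452, -0.543, 0.453]
wrist_force: [0.2, -0.6, -1.7]
width: 0.0116
```

```bash
python3 plan.py .632 .0857 79.7
python3 - <<'E'
from h import *
f=grab_frame('side'); save('side17.png',f['image'][120:220,250:410],5)
E
```

```text
t 32.62 TCP [0.6325 0.0857 0.0569] jaw -100.4 q6 1.75 tilt [ 0.002  0.    -1.   ] w 0.0116 F [ 0.2 -0.6 -1.7]
yaw -0.001 (alt 3.141 ) then shift y,z [-0.0005  0.0001] len 0.0
```

View pics/side17.png

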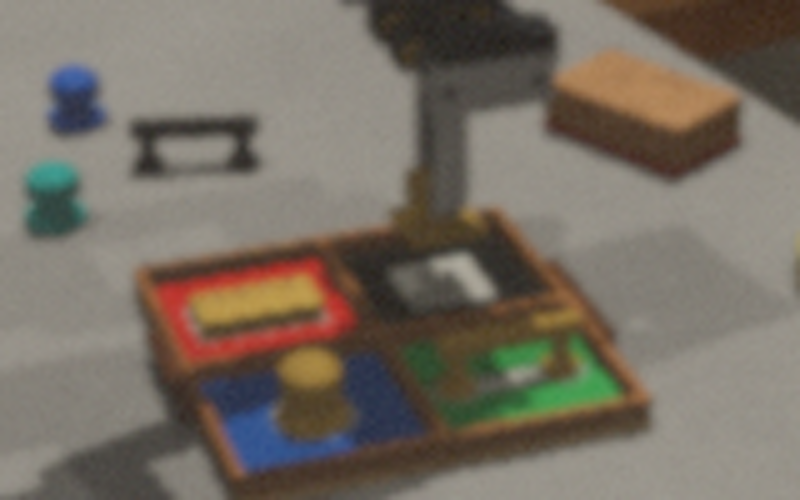

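Lower from z = 0.057 to about 0.019.

Emit:
{"op": "send_rows", "data": {"gripper": [0,0,0,0,0,0,0], "offset": [[0.015,0,0],[0.012,0,0],[0.006,0,0],[0.003,0,0],[0.001,0,0],[0,0,0],[0,0,0]], "yaw": [0,0,0,0,0,0,0]}}

```text
time: 33.55
position: [0.6321, 0.0861, 0.0192]
orientation: [0.543, 0.453, -0.543, 0.453]
wrist_force: [-0.1, 0.4, -0.6]
width: 0.0118
```

Emit:
{"op": "send_rows", "data": {"gripper": [0,0,0,0], "offset": [[0.001,0,0],[0.001,0,0],[0,0,0],[0,0,0]], "yaw": [0,0,0,0]}}

```text
time: 34.05
position: [0.6322, 0.086, 0.019]
orientation: [0.543, 0.453, -0.543, 0.453]
wrist_force: [-3.7, -0.0, 8.4]
width: 0.0119
```

Contact at 8.4 N. Release, rise, and move clear for the final views.

Emit:
{"op": "send_rows", "data": {"gripper": [35,35,35,35,35,35,35,35,35,35,35,35], "offset": [[0,0,0],[0,0,0],[0,0,0],[-0.015,0,0],[-0.04,0,0],[-0.04,0,0],[-0.04,0,0],[-0.04,0,0],[0,0,0.04],[0,0,0.05],[0,0,0.05],[0,0,0.05]], "yaw": [0,0,0,0,0,0,0,0,0,0,0,0]}}

```text
time: 35.55
position: [0.5977, -0.1024, 0.1933]
orientation: [0.543, 0.453, -0.542, 0.454]
wrist_force: [-0.2, 0.7, 0.2]
width: 0.0326
```

Emit:
{"op": "send_rows", "data": {"gripper": [35,35,35,35], "offset": [[0,0,0.05],[0,0,0.05],[0,0,0.03],[0,0,0]], "yaw": [0,0,0,0]}}

```text
time: 36.05
position: [0.5743, -0.2312, 0.193]
orientation: [0.544, 0.452, -0.544, 0.453]
wrist_force: [-0.3, 0.3, 0.3]
width: 0.0327
```

Run:
```python
from meas import *
f=grab_frame('side'); save('side18.png',f['image'][120:220,200:360],5); g=grab_frame('top'); save('top18.png',g['image'][130:280,130:350],3.6)
B=dict(knob=((.5038,-.0025),.03,.03,.055),pull=((.612,-.0222),.05,.032,.05),hinge=((.524,.1058),.042,.013,.03),turn=((.632,.0857),.03,.032,.055),turnfoot=((.632,.0857),.034,.011,.02))
for n,x in(('side',f),('top',g)):
    P=cloud(x);m=brass(x);print(n)
    for k,v in B.items(): report(P,m,k,*v)
# black look-alikes vs start
for n,x in(('side',f),('top',g)):
    a=np.load(n+'0.npz')['image']
    d=cv2.absdiff(a,x['image']).max(2)
    for nm,(u,v) in (dict(blackpull=(197,188),blackknob=(216,264)) if n=='top' else dict(blackpull=(288,148),blackknob=(235,170))).items():
        o=[]
        for I in(a,x['image']):
            c=cv2.cvtColor(I[v-16:v+16,u-20:u+20],cv2.COLOR_RGB2GRAY); mm=c<38
            ys,xs=np.where(mm);o.append((round(xs.mean()+u-20,1),round(ys.mean()+v-16,1),len(xs)))
        print(n,nm,o)
s=read_state();print(s['time'],s['position'],s['wrist_force'])
```

```text
side
knob 91 mean [ 0.4996 -0.0099  0.0402] rect [500.1  -6.7] size [28.8 28.1] long deg 52.9 pca 87.9
pull 131 mean [ 0.6104 -0.0246  0.0391] rect [611.2 -23.4] size [15.5 79.8] long deg -9.7 pca -10.3
hinge 189 mean [0.5219 0.1013 0.0191] rect [522.8 103.6] size [37.8 69.2] long deg -10.8 pca -10.1
turn 71 mean [0.6264 0.0831 0.0406] rect [627.1  84.2] size [15.2 35.3] long deg -12.2 pca -13.6
turnfoot 100 mean [0.6246 0.0803 0.0138] rect [625.7  82. ] size [42.2 45.3] long deg -20.8 pca -32.1
top
knob 145 mean [ 0.5012 -0.0011  0.0412] rect [501.6  -1.2] size [32.2 32. ] long deg 43.2 pca -7.2
pull 144 mean [ 0.6102 -0.0203  0.0402] rect [610.4 -20.2] size [11.7 81. ] long deg -9.7 pca -10.4
hinge 327 mean [0.522  0.1057 0.0195] rect [522.3 106. ] size [30.9 69.5] long deg -10.5 pca -10.0
turn 72 mean [0.6256 0.0876 0.0434] rect [627.8  87.7] size [11.8 36. ] long deg -10.2 pca -11.6
turnfoot 162 mean [0.6247 0.0853 0.0135] rect [626.7  87. ] size [41.1 43. ] long deg -9.6 pca -74.9
side blackpull [(np.float64(nan), np.float64(nan), 0), (np.float64(nan), np.float64(nan), 0)]
side blackknob [(np.float64(nan), np.float64(nan), 0), (np.float64(nan), np.float64(nan), 0)]
top blackpull [(np.float64(nan), np.float64(nan), 0), (np.float64(nan), np.float64(nan), 0)]
top blackknob [(np.float64(nan), np.float64(nan), 0), (np.float64(nan), np.float64(nan), 0)]
36.15 [ 0.57472338 -0.2285743   0.19263948] [-0.29974509 -0.08756278  0.31214737]<stdin>:15: RuntimeWarning: Mean of empty slice.
  ret = ret.dtype.type(ret / rcount)
```

View pics/top18.png

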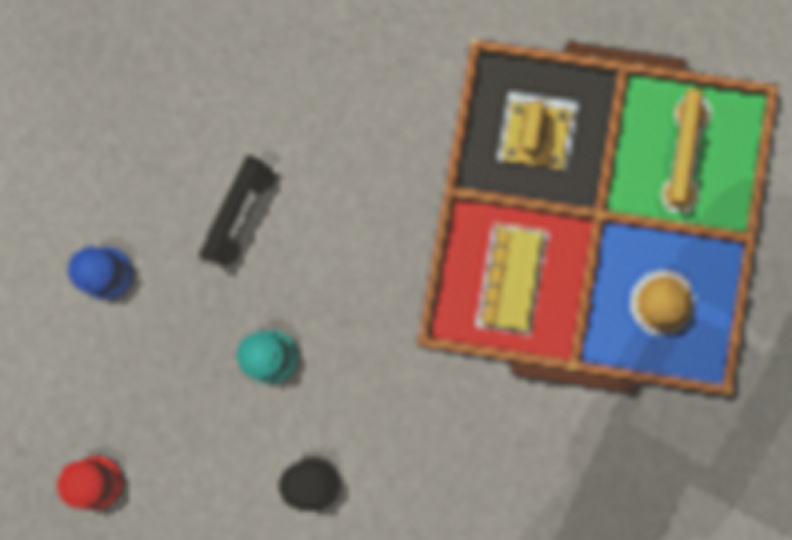

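View pics/side18.png

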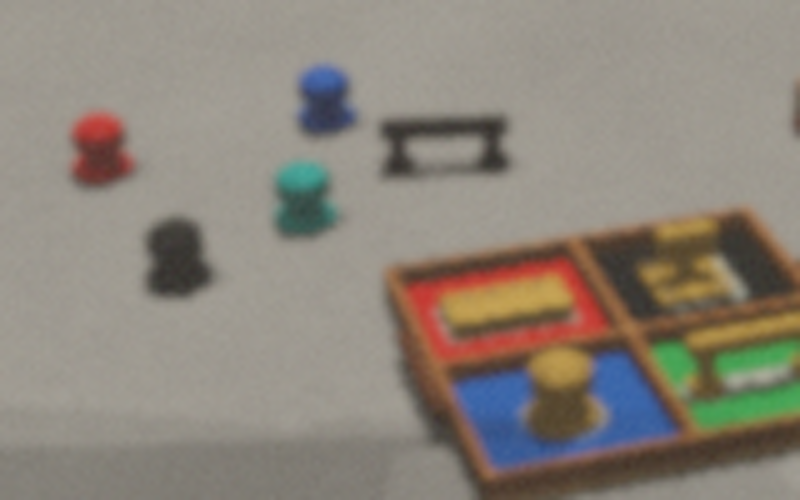

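All four fittings sit in their outlines. The worst is the turn, about 5 mm off. My pixel check on the black pieces found no pixels because the threshold was too dark. By eye, the black pull is at (197,189) and the black knob at (216,264), the same as at the start. The arm touches nothing, so I'm handing in.

```bash
python3 -c "
from bench import *
print(hand_in()); print(read_state()['time'])"
```

```text
the job is handed in; nothing more can be done
None
the job is handed in; nothing more can be done
```

I put all four brass fittings in their own bays, upright and on their outlines, and handed the job in at about 36 s of the 112 s allowed. No verdict was given.

- **Position:** both cameras' final views show each fitting in its outline. In the top camera the knob, pull and hinge are within about 3 mm of their bay centres and the thumb turn about 5 mm. The allowance is 15 mm.
- **Squareness:** the pull, hinge and turn lie at about -10° to -14°, against about -10.3° for the caddy.
- **Disagreements:** the two cameras differed by up to about 5 mm in y on the fittings at the start, so I averaged them. The side view puts the knob about 8 mm off in y. I put that down to it seeing only the near side.
- **Black look-alikes:** my automatic before/after check failed because its darkness threshold matched no pixels. By eye, both are at the same top-view pixels as at the start: the pull at (197,189) and the knob at (216,264). The gripper never went near them at bench level.

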